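Shift the light shield one hole along its rail and hold the lock pin home

ROBOT

A 6-joint arm with a two-finger parallel gripper is mounted at the origin on the work surface. World frame = base frame: x ahead of the robot, y to its left, z up, the work surface at z = 0. Lengths are in m, angles in rad, forces in N, time in s.
With the tool pointing down it reaches from about 0.35 to 0.875 m from the base axis. Payload 4.2 kg.
Tool frame: the origin (TCP) lies midway between the tips of the shut fingers; the grasp point (between the pads) lies 19 mm behind it (env.tcp_to_grasp is the z of the grasp point in the tool frame, in m); z points along the fingers, y is the line along which they close (so a half turn about z gives the same grasp; the last joint's range is limited). The gripper opens to 85 mm and grips with 20 to 120 N. Pads are 22 mm wide; open, the fingers measure 114 mm over their backs; the gripper's body (76 mm by 85 mm) begins 54 mm behind the grasp point. The pads swing forward as they close: fully open they stand 13 mm farther back than shut.
Start: joints at [1.441, 0.385, 0.008, 0, -1.194, -0.259], TCP at [0.237, 0.578, 0.231] pointing down, gripper open.
Joint ranges: [-3.14, 3.14], [-1.21, 2.06], [-1.07, 1.41], [-3.16, 2.05], [-2.99, -0.16], [-3.1, 3.1]. Speed limits (rad/s): [2.79, 2.79, 3.14, 3.14, 3.14, 3.14].

INTERFACE

Orientations are given as a rotation vector (axis times angle).
In Python, from station import env gives the robot as it stands.
- The arm moves only by the tool play_rows, never from a script. Its argument "deltas" is one flat list of numbers, 5 for each row, row after row: the opening, from -1 (shut) to 1 (fully open), then the shift along the tool's x, y, z in m, then the turn about the tool's z in degrees. In form: [grip, tx, ty, tz, yaw, grip, tx, ty, tz, yaw, ...]. A call has 1 to 10 rows; each row shifts and turns the commanded pose from where the row before left it, along the tool's axes as they then stand; what a row does not reach is not made up. A row lasts 1/8 s, in which the tool goes at most 62.5 mm and 10.7 degrees, less where a joint would pass 70% of its speed; a pose out of reach is approached as far as the arm can. A call with a gripper value outside its range is refused whole. The fingers move at their own pace and stop on an object; the grip force is fixed at half the most. Time passes only in rows, so rows that do not move let the fingers close. It gives the time, the measured TCP pose, the force, the opening and the grip force at its end, in the units of the state.
- env.state(): the state, without advancing time (a new reading comes with each control period).
- env.grab_frame(name): name is "scene" or "top" or "wrist"; returns a dict with "img" (420x560x3 uint8, blue, green, red), "intrinsics" (3x3 intrinsics, pixels), "eye" and "attitude" of the camera in the world. Camera axes: x right, y up, looking along -z (the intrinsics and any distortion apply to the point x, -y, -z); pixel columns grow to the right and rows downward; lengths in m; the calibration is good to about 2 mm. A picture is of the moment at which its call begins. There is no depth.
- env.job_done(): hands the job in; it is judged then, once.
The state is a dict: "t": time; "joint_positions": joint angles; "dq": joint speeds; "tau": joint torques, N m; "ee_pos": TCP position; "orientation": TCP orientation; "wrist_force": force on the tool from outside, world axes, zero at the start; "moment": the same for the moment, N m; "gripper_width": finger opening in m; "grip_force": force on a finger pad.
Only numpy, scipy, OpenCV 4.12 (cv2) and the standard library are available. Lean on these libraries where they do the work, as an engineer would, in place of code of your own. Each camera call takes 0.05 s, during which the arm holds its last target. There are 200 camera calls.

TASK

The orange light shield rides on a sliding section that is locked to the holed rail along the light table by a spring plunger with a round black knob. Pull the knob up to free the pin, slide the section one hole along towards the side where the round glass dish lies, so that the shield covers the dish, and let the pin drop into that hole. Then press the knob fully down against its spring and finish while still holding it pressed down with the fingers; leave everything else lying where it is.

Things in the scene. Friction and masses are not known exactly. Their poses are not given: they have to be found in the camera images.
- viewer: Fixed light table with rail. Origin on the bench under the rail's middle hole; x across the light table away from the robot, y along the rail (robot's left at yaw 0), z up. White table x 40 to 220, y -175 to 175, top 30 mm high. Aluminium rail 34 mm wide, 320 long, top 60 mm above the bench, on end feet 62 high; five holes at y = -100, -50, 0, 50, 100 mm
- hole_mid (a point): mouth of the rail's middle hole, at x 0, y 0, z 60 mm of the viewer; the pin starts in this hole
- hole_left (a point): mouth of the rail's next hole towards the viewer's +y, 50 mm from the middle one
- hole_right (a point): mouth of the rail's next hole towards the viewer's -y, 50 mm from the middle one
- section (a joint): position of the sliding section along the rail in m: 0 with the pin in the middle hole (start), +0.05 at hole_left, -0.05 at hole_right; stops at +-0.115. Friction about 2 N; pinned it has only 1 to 2 mm of play. It is a black sleeve over the rail, 46 mm wide, 64 long, top 74 mm above the bench; on it under the knob a steel bush 18 mm across, 12 high
- plunger (a joint): plunger height in m, up positive. 0: at rest, round-nosed 8 mm pin 9 mm deep in a hole; above 0.009: pin clear of the rail (between holes it rests on it there); top stop 0.014; bottom stop -0.004 (pressed fully down, only over a hole). Spring 800 N/m returns it to 0 from both sides: 11 N fully up, 3 N fully down
- knob: round black knob of the plunger, upright cylinder 26 mm across and 34 mm high, origin at its centre, 109 mm above the bench at rest, in the vertical line over the pin (over hole_mid at the start). Free all round; it moves up and down and rides with the section
- shield (a point): middle of the top of the orange clear shield, a level plate 110 mm (viewer x) by 90 mm (viewer y), 4 mm thick, top 76 mm above the bench, carried by the section 105 mm from the rail on the viewer's +x side; it moves with the section
- dish: round closed glass dish 52 mm across, 15 mm high, loose on the light table near x 115 mm and y +66 or -66 mm of the viewer (left or right half); origin at the centre of its underside. Its side says which way to slide. To be left where it is
- block: plain aluminium block 42 x 42 x 14 mm, loose on the other half of the light table; origin under its centre. To be left where it is
- slide_box: flat grey box 28 x 84 x 16 mm, loose on the far edge of the light table; origin under its centre. To be left where it is
- vial: small amber vial 24 mm across, 42 mm high with black cap, loose on the far edge of the light table; origin under its centre. To be left where it is
- oil: amber bottle 44 mm across, 85 mm high, on the bench to the robot's left; origin under its centre. To be left where it is
- canister: clear lens canister 48 mm across, 62 mm high, on the bench to the robot's left; origin under its centre. To be left where it is
- tip_box: blue box 85 x 120 x 60 mm on the bench to the robot's right; origin under its centre. To be left where it is
Mind the look-alikes: they are no part of the job. Leave any green or red look-alike of the dish alone.

How it is judged:
On the way, in this order (a step that is already met when the one before it is completed fails the run):
1. the pin is pulled clear of the middle hole, the section still there (value of joint plunger above 0.0095 m and value of joint section between -0.02 and 0.02 m), for 0.1 s.
2. the pin is in the next hole on the dish's side (((y of dish in the frame of viewer above 0 m and value of joint section between 0.046 and 0.054 m) or (y of dish in the frame of viewer below 0 m and value of joint section between -0.054 and -0.046 m)) and value of joint plunger below 0.003 m), for 0.2 s.
At the end, for the whole second after the job is handed in: The section stands at the next hole on the dish's side (joint section within 4 mm of +0.05 if the dish is on the viewer's +y half, of -0.05 if on the -y half) and at rest, the fingers touch the knob with more than 1 N and hold it pressed down (joint plunger below -0.002) (((y of dish in the frame of viewer above 0 m and value of joint section between 0.046 and 0.054 m) or (y of dish in the frame of viewer below 0 m and value of joint section between -0.054 and -0.046 m)) and value of joint plunger below -0.002 m and contact force between the fingers and knob above 1 N and velocity of joint section between -0.01 and 0.01 m/s); the arm keeps its last pose, push and grip.
It fails at once if another thing on the bench or light table is pushed more than 15 mm from its place (distance of any of dish, block, slide_box, vial, oil, canister, tip_box from where it was at the start of the episode above 0.015 m).
It also fails if it takes over 35 s, if anything falls off the work surface, if the arm or the gripper's body presses on something with over 40 N, if the wrist force passes 120 N, or if a joint passes its speed limit or range.

## Working session

There is one attempt and no reset: what is moved stays moved. The work goes in short steps, Python scripts to look and compute and a tool call to move; the robot and the scene stay as the last step left them, time stands still between calls to the robot, and variables do not carry over. Pictures are saved under pics/ and viewed, at most 10 in all, crops included, and the job is handed in when it is done.

Besides the shell and the picture viewer there is one more tool, called after "Call:" in YAML: its name, and indented under it one key for each argument. play_rows: Moves the arm, as the interface text tells. Its arguments: {"type":"object","properties":{"deltas":{"type":"array"}},"required":["deltas"]}

```bash
mkdir -p pics; cat > h.py <<'E'
import numpy as np, cv2
from scipy.spatial.transform import Rotation as R
from station import env
def rotm(a):
    a=np.array(a,float)
    return a if a.shape==(3,3) else (R.from_rotvec(a).as_matrix() if a.size==3 else R.from_quat(a).as_matrix())
def ray(f,u,v):
    d=np.linalg.inv(f["intrinsics"])@[u,v,1]; d=d*[1,-1,-1]
    return np.array(f["eye"]),rotm(f["attitude"])@d
def onz(f,u,v,z):
    e,d=ray(f,u,v); return e+d*(z-e[2])/d[2]
def proj(f,p):
    c=rotm(f["attitude"]).T@(np.array(p)-f["eye"]); q=np.array(f["intrinsics"])@(c*[1,-1,-1]); return q[:2]/q[2]
E
python3 - <<'E'
from h import *
import pickle
fs={n:env.grab_frame(n) for n in("scene","top")}
pickle.dump(fs,open("fs0.pkl","wb"))
for n,f in fs.items():
    cv2.imwrite(f"pics/{n}0.png",f["img"]); print(n,[k for k in f],f["eye"],f["attitude"],f["intrinsics"])
print(env.state())
E
```

```text
scene ['img', 'intrinsics', 'eye', 'attitude'] [ 1.37628844 -0.20907867  1.39057438] [0.47528074 0.37050617 1.29412564] [[477.69348709   0.         272.27034669]
 [  0.         477.69348709 210.34765109]
 [  0.           0.           1.        ]]
top ['img', 'intrinsics', 'eye', 'attitude'] [0.50323647 0.0164835  1.16076188] [ 0.03149834 -0.08640921 -1.5497422 ] [[413.80607643   0.         285.00522505]
 [  0.         413.80607643 210.31699245]
 [  0.           0.           1.        ]]
{'t': 0.1, 'joint_positions': array([ 1.44064102e+00,  3.85517184e-01,  6.76406434e-03, -4.38831862e-04,
       -1.19400398e+00, -2.58631349e-01]), 'dq': array([-0.00076111, -0.00125172,  0.00278216,  0.00279202,  0.00051735,
        0.00172198]), 'tau': array([-2.70989631e-04, -3.93321347e+01,  1.88927776e+01,  4.19796109e+00,
       -2.61112807e-03,  4.10695904e-06]), 'ee_pos': array([0.2366836 , 0.57788918, 0.23030837]), 'orientation': array([ 3.08042620e+00, -6.06731878e-01, -4.41395399e-04]), 'wrist_force': array([0.82484576, 0.58155079, 0.46960833]), 'moment': array([ 0.04130499, -0.03976696,  0.00786111]), 'grip_force': 0.0, 'gripper_width': 0.08539447638790025}
```

View pics/top0.png

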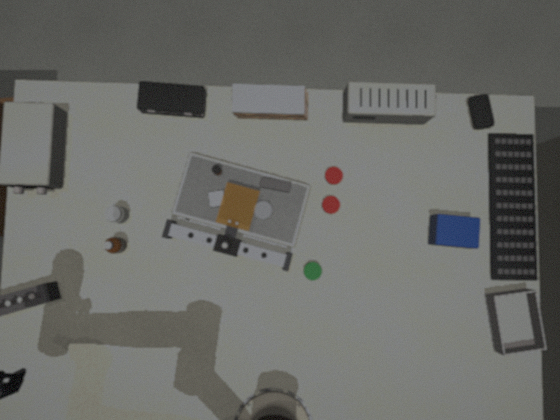

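View pics/scene0.png

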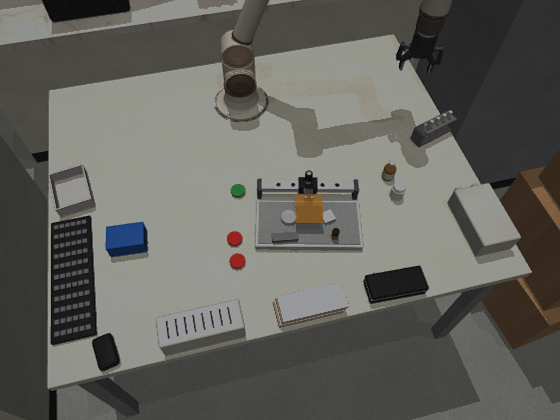

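The top view shows the black sleeve and knob at about (228,243), the round glass dish at (263,210) on the right (-y) half, and the square block at (217,198) on the left. The look-alikes are the green disc (313,270) and red discs (333,175) and (330,204), all on the bench and not on the table. Next I'll check a close crop of each view.

```bash
python3 - <<'E'
from h import *
import pickle
fs=pickle.load(open("fs0.pkl","rb"))
a=cv2.resize(fs["top"]["img"][145:275,155:320],None,fx=4.8,fy=4.8,interpolation=cv2.INTER_CUBIC)
a=cv2.convertScaleAbs(a,alpha=1.5)
b=cv2.resize(fs["scene"]["img"][165:255,245:370],None,fx=6.4,fy=6.4,interpolation=cv2.INTER_CUBIC)
b=cv2.convertScaleAbs(b,alpha=1.5)
cv2.imwrite("pics/c1.png",a[:600,:800]);cv2.imwrite("pics/c2.png",b[:600,:800])
E
```

```text
(no output)
```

View pics/c1.png

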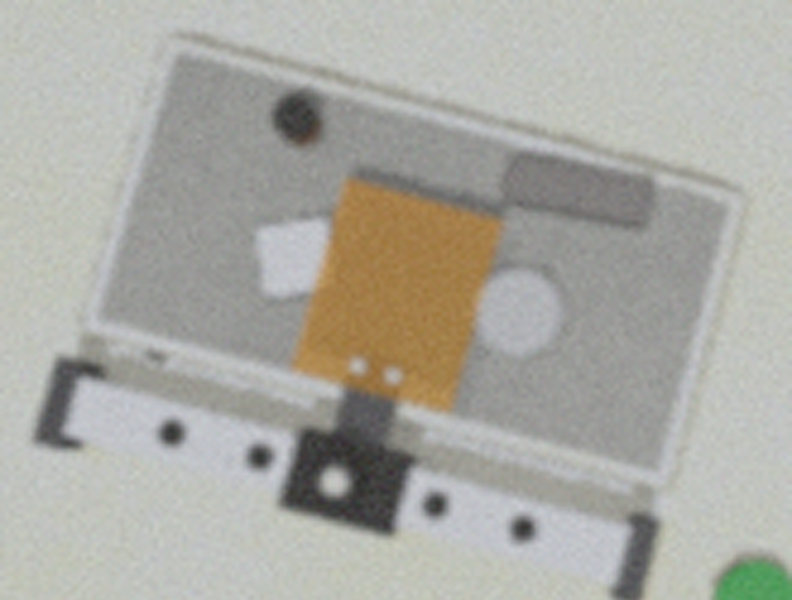

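View pics/c2.png

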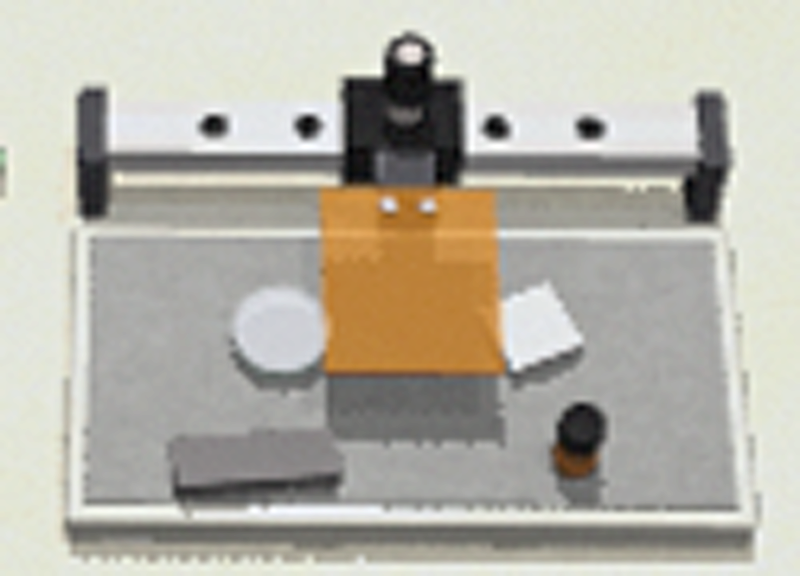

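The crops confirm it. The round clear dish is on the robot's right (viewer -y) and the square block is on the left. The knob cap is at c1 (335,482), and the four visible holes are clear. Now I'll triangulate.

```bash
python3 - <<'E'
from h import *
import pickle
fs=pickle.load(open("fs0.pkl","rb"))
T,S=fs["top"],fs["scene"]
t=np.array([(172,433),(260,457),(435,505),(522,529)])
s=np.array([(590,128),(495,128),(308,126),(214,126)])
t=(t+.5)/4.8-.5+[155,145]; s=(s+.5)/6.4-.5+[245,165]
ys=np.array([.1,.05,-.05,-.1])
for f,p in((T,t),(S,s)):
    P=np.array([onz(f,u,v,.06) for u,v in p]); 
    d=(ys[:,None]*P).sum(0)/(ys**2).sum(); print("mid",P.mean(0),"yaw deg",np.degrees(np.arctan2(-d[0],d[1])),np.linalg.norm(d))
for f,c in((T,((335+.5)/4.8-.5+155,(482+.5)/4.8-.5+145)),(S,((410+.5)/6.4-.5+245,(52.5)/6.4-.5+165))):
    print("cap",onz(f,*c,.126))
a=R.from_rotvec(env.state()["orientation"]).as_matrix(); print(a)
E
```

```text
mid [0.4920705  0.13015638 0.06      ] yaw deg -14.251558935569378 0.9963078584295981
mid [0.49360652 0.13246234 0.06      ] yaw deg -14.12752479516297 0.9987569204972486
cap [0.49212808 0.12970337 0.126     ]
cap [0.4931037  0.13262358 0.126     ]
[[ 9.25308344e-01 -3.79215024e-01 -6.59076767e-04]
 [-3.79215582e-01 -9.25306417e-01 -1.89119357e-03]
 [ 1.07321053e-04  1.99986937e-03 -9.99997995e-01]]
```

Knob at about (0.493, 0.131), viewer yaw about -14.2°, and the slide goes to viewer -y. I'll carry the tool above the knob first.

Call:
play_rows:
  deltas: [1,0.04,0.031,0,0,1,0.04,0.031,0,0,1,0.041,0.032,0,0,1,0.041,0.032,0,0,1,0.041,0.032,0,0,1,0.041,0.032,0,0,1,0.041,0.032,0,0,1,0.041,0.032,0,0,1,0.041,0.032,0,0,1,0.039,0.031,0,-8]

```text
t: 1.35
ee_pos: [0.4928, 0.1294, 0.231]
orientation: [3.118, -0.385, -0.001]
wrist_force: [1.0, 0.1, 0.6]
gripper_width: 0.0854
grip_force: 0.0
```

```bash
python3 - <<'E'
from h import *
f=env.grab_frame("wrist"); s=env.state()
print(s["t"],s["ee_pos"],s["wrist_force"]); a=R.from_rotvec(s["orientation"]).as_matrix(); print(a)
for z in(.092,.126):
  print("pred",proj(f,[.493,.131,z]))
print(f["eye"]); cv2.imwrite("pics/w1.png",cv2.convertScaleAbs(f["img"],alpha=1.4))
E
```

```text
1.4 [0.49436615 0.12575775 0.23087932] [ 1.7986955  -1.83064274  0.78555004]
[[ 9.70299941e-01 -2.41903734e-01 -7.79672567e-04]
 [-2.41904850e-01 -9.70297811e-01 -2.04959419e-03]
 [-2.60710097e-04  2.17732770e-03 -9.99997596e-01]]
pred [277.99554725 200.57341128]
pred [277.92648928 209.96261499]
[0.56112801 0.11339135 0.37358982]
```

View pics/w1.png

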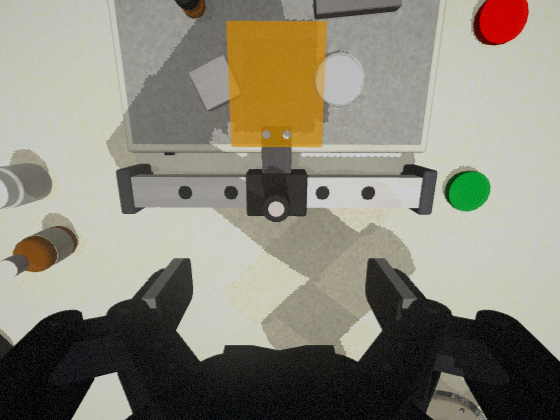

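The wrist view shows the cap at (276,209) against a predicted (278,210). The rail is level in the image, so the yaw is good, and the dish at (340,79) is on the -y side. I'll descend partway and let it settle.

Call:
play_rows:
  deltas: [1,0,0,0.035,0,1,0,0,0.035,0,1,0,0,0.03,0,1,0,0,0,0,1,0,0,0,0]

```text
t: 2.02
ee_pos: [0.4932, 0.1315, 0.1323]
orientation: [-3.117, 0.39, -0.002]
wrist_force: [0.0, -0.6, 0.7]
gripper_width: 0.0855
grip_force: 0.0
```

```bash
python3 - <<'E'
from h import *
f=env.grab_frame("wrist"); s=env.state()
print(s["t"],s["ee_pos"],s["wrist_force"],s["orientation"])
p=np.array([.493,.132,.126]);print(proj(f,p), proj(f,p+[.01,0,0]),proj(f,p+[0,.01,0]))
cv2.imwrite("pics/w2.png",cv2.convertScaleAbs(f["img"],alpha=1.4))
E
```

```text
2.075 [0.49335033 0.13163188 0.13271125] [ 0.4239799   0.58572264 -0.79311271] [-3.11597437  0.38957928 -0.00357602]
[279.57556324 258.80252029] [275.08336006 242.50931441] [262.16381613 262.84648827]
```

View pics/w2.png

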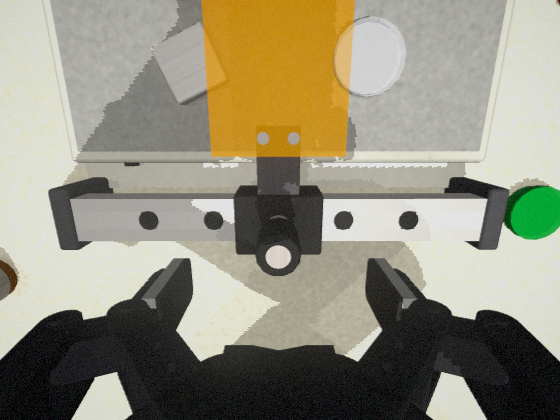

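The cap is at (278,257) against a predicted (280,259), so alignment is within 1 mm. I'll go down and grip.

Call:
play_rows:
  deltas: [1,0,0,0.02,0,1,0,0,0.02,0,1,0,0,0.002,0,-1,0,0,0,0,-1,0,0,0,0,-1,0,0,0,0,-1,0,0,0,0,-1,0,0,0,0,-1,0,0,0,0,-1,0,0,0,0]

```text
t: 3.32
ee_pos: [0.4928, 0.1313, 0.0895]
orientation: [-3.117, 0.39, -0.001]
wrist_force: [0.7, 0.9, 1.3]
gripper_width: 0.0246
grip_force: 58.7
```

Gripped. Now I'll lift it 12 mm.

Call:
play_rows:
  deltas: [-1,0,0,-0.004,0,-1,0,0,-0.004,0,-1,0,0,-0.004,0,-1,0,0,0,0,-1,0,0,0,0,-1,0,0,0,0]

```text
t: 4.08
ee_pos: [0.4925, 0.1311, 0.101]
orientation: [3.117, -0.391, 0.0]
wrist_force: [6.4, 1.3, -9.4]
gripper_width: 0.0245
grip_force: 59.2
```

Call:
play_rows:
  deltas: [-1,0,0.01,0,0,-1,0,0.01,0,0,-1,0,0.01,0,0,-1,0,0.01,0,0,-1,0,0.01,0,0,-1,0,0,0,0,-1,0,0,0,0,-1,0,0,0,0]

```text
t: 5.08
ee_pos: [0.4799, 0.0816, 0.1011]
orientation: [3.116, -0.39, -0.001]
wrist_force: [5.4, -3.3, -8.2]
gripper_width: 0.0247
grip_force: 59.5
```

```bash
python3 - <<'E'
from h import *
f=env.grab_frame("wrist"); s=env.state()
print(s["t"],s["ee_pos"],s["wrist_force"],s["gripper_width"])
q=s["ee_pos"]-np.array([.4925,.1311,.101]);print("slide",q@[-.243,-.970,0],"x",q@[.970,-.243,0])
cv2.imwrite("pics/w3.png",cv2.convertScaleAbs(f["img"],alpha=1.4))
E
```

```text
5.125 [0.47992498 0.08161386 0.10111273] [ 5.97620917 -4.44141013 -8.07408623] 0.024543278536315362
slide 0.051057283526000974 x -0.00017263983246233852
```

View pics/w3.png

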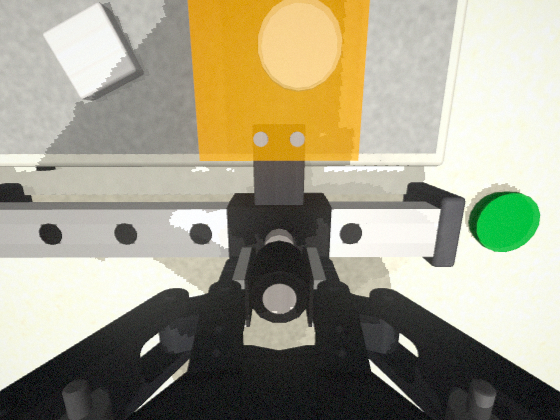

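The shield now covers the dish at (300,43). The sleeve centre is about 279 against hole -50 expected at about 276.5, so it is roughly 1 mm too far. I'll back off 1 mm and lower the pin.

Call:
play_rows:
  deltas: [-1,0,-0.001,0,0,-1,0,0,0.004,0,-1,0,0,0.004,0,-1,0,0,0.004,0,-1,0,0,0,0,-1,0,0,0,0,-1,0,0,0,0,-1,0,0,0,0]

```text
t: 6.12
ee_pos: [0.4805, 0.0837, 0.0896]
orientation: [-3.117, 0.39, -0.001]
wrist_force: [2.4, -3.1, 0.2]
gripper_width: 0.0245
grip_force: 60.4
```

Near-zero z force at the rest height means the pin is in the hole. Pressing down now.

Call:
play_rows:
  deltas: [-1,0,0,0.002,0,-1,0,0,0.0015,0,-1,0,0,0.001,0,-1,0,0,0,0,-1,0,0,0,0,-1,0,0,0,0,-1,0,0,0,0]

```text
t: 7.0
ee_pos: [0.4807, 0.0839, 0.0862]
orientation: [-3.117, 0.389, -0.002]
wrist_force: [-0.1, -1.4, 10.9]
gripper_width: 0.0245
grip_force: 61.6
```

```bash
python3 - <<'E'
from h import *
f=env.grab_frame("wrist"); s=env.state()
print(s["t"],s["ee_pos"],s["wrist_force"],s["gripper_width"],s["grip_force"])
cv2.imwrite("pics/w4.png",cv2.convertScaleAbs(f["img"],alpha=1.4))
E
```

```text
7.05 [0.48074806 0.08390777 0.08620415] [-0.53253323 -2.38930938 11.14364687] 0.024818921232302903 61.57005071640015
```

View pics/w4.png

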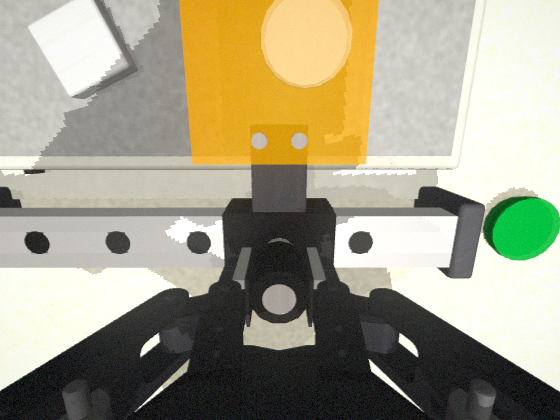

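The knob went 3.3 mm further down and met about 11 N, more than the 3 N spring, so it is on the bottom stop. The sleeve centre (279) is midway between the neighbouring holes (199 and 360). Handing in.

```bash
python3 -c "
from station import env
print(env.job_done())"
```

```text
the job is handed in; nothing more can be done
None
```

I slid the section one hole towards the dish (viewer -y), with the pin in that hole and the shield over the dish, and handed the job in at about 7 s with the fingers holding the knob pressed down; no verdict came back.

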